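Clamp a mainboard in the self-centring board holder with its turnbuckle

ROBOT

A 6-joint arm with a two-finger parallel gripper is mounted at the origin on the work surface. World frame = base frame: x ahead of the robot, y to its left, z up, the work surface at z = 0. Lengths are in m, angles in rad, forces in N, time in s.
With the tool pointing down it reaches from about 0.35 to 0.775 m from the base axis. Payload 5.5 kg.
Tool frame: the origin (TCP) lies on the mounting face of the last link; the fingertips stand 173 mm ahead of it and the grasp point (between the pads) lies 155 mm ahead of it; z points along the fingers, y is the direction in which the jaws open and shut (so a half turn about z gives the same grasp; the last joint's range is limited). The gripper opens to 85 mm and grips with 20 to 120 N. Pads are 22 mm wide; open, the fingers measure 114 mm over their backs; the gripper's body (76 mm by 85 mm) begins 54 mm behind the grasp point. The pads swing forward as they close: fully open they stand 13 mm farther back than shut.
Start: joints at [0.991, 0.313, 0.046, 1.304, 0, 1.431], TCP at [0.245, 0.52, 0.405] pointing down, gripper open.
Joint ranges: [-2.76, 2.76], [-0.86, 1.69], [-1.03, 1.26], [-2.2, 2.34], [-1.47, 1.5], [-3.14, 3.14]. Speed limits (rad/s): [2.57, 2.57, 3.14, 3.14, 3.14, 3.14].

INTERFACE

Orientations are given as a unit quaternion [w, x, y, z].
In Python, from workcell import get_state, eyes, env gives the robot as it stands. The module is installed in compiled form; this text tells all that it offers.
- The arm moves only by the tool carry_out, never from a script. Its argument "motion" is a list of rows, each an object of numbers: "jaw": the opening, from -1 (shut) to 1 (fully open); "tx", "ty", "tz": the shift along the tool's x, y, z in cm; "wx", "wy", "wz": the turn, a rotation vector about the tool's x, y, z in degrees. In form: [{"jaw": .., "tx": .., "ty": .., "tz": .., "wx": .., "wy": .., "wz": ..}, ...]. A call has 1 to 20 rows; each row shifts and turns the commanded pose from where the row before left it, along the tool's axes as they then stand; what a row does not reach is not made up. A row lasts 1/8 s, in which the tool goes at most 62.5 mm and 10.7 degrees, less where a joint would pass 70% of its speed; a pose out of reach is approached as far as the arm can. A call with a gripper value outside its range is refused whole. The fingers move at their own pace and stop on an object; "force" is the grip in N (left out, the last holds). Time passes only in rows, so rows that do not move let the fingers close. It gives the time, the measured TCP pose, the force and the opening at its end, in the units of the state.
- get_state(): the state, without advancing time (a new reading comes with each control period).
- eyes.read_camera(name): name is "side" or "top"; returns the picture (400x640x3 uint8, blue, green, red); there is no depth.
- eyes.calibration(name): a dict with "K" (3x3 intrinsics, pixels), "k1" (the pictures are not rectified: a ray, as slopes to the right and down, at radius r is drawn at 1 + k1 r^2 times it, then the intrinsics apply), "camera_from_world" (4x4, takes a point from world to camera coordinates). Camera axes: x right, y up, looking along -z (the intrinsics and any distortion apply to the point x, -y, -z); pixel columns grow to the right and rows downward; lengths in m; the calibration is good to about 2 mm. A picture is of the moment at which its call begins. calibration takes no time and is no camera call.
- env.hand_in(): hands the job in, once; it reports no verdict.
The state is a dict: "clock": time; "joint_pos": joint angles; "qvel": joint speeds; "tau": joint torques, N m; "tcp_pos": TCP position; "orientation": TCP orientation; "wrist_force": force on the tool from outside, world axes, zero at the start; "ft_torque": the same for the moment, N m; "finger_gap": finger opening in m.
Only numpy, scipy, OpenCV 4.12 (cv2) and the standard library are available. Lean on these libraries where they do the work, as an engineer would, in place of code of your own. Each camera call takes 0.05 s, during which the arm holds its last target.

TASK

Take the green mainboard from the tray and lay it, heat sink up and square, on the ledges between the two jaws of the board holder. Then turn the turnbuckle at the front of the holder by its spokes so that both jaws draw in together and grip the board, until the blue sprung jaw face is pushed back about half of its travel; never run it to its stop. Leave it clamped like that, and do not disturb the daughterboard, screwdriver or flux jar.

Things in the scene. Friction and masses are not known exactly. Their poses are not given: they have to be found in the camera images.
- holder: Self-centring board holder screwed to the bench: grey plate 270 (x) x 300 (y) x 8 mm, two guide rods along y. Origin: centre of its underside. +x points from the turnbuckle (robot's side) to the jaws, +y to the sprung jaw, z up. Jaws slide along y, symmetric about y = 0. Two bearing cheeks hold the turnbuckle at y = +-29 to 37 mm, 26 mm wide in x, top at z = 93 mm.
- bed (a point): Fixed point midway between the jaws at ledge-top height: (65, 0, 75) mm in the holder's frame. A correctly laid board has the centre of its underside here. Axes as the holder.
- hub (a point): Centre of the turnbuckle's steel hub, on its axis, fixed: (-70, 0, 80) mm in the holder's frame. Axes as the holder; the turnbuckle's axis is y. Brass hexagonal sleeve 80 mm long, hub 38 mm across, four spokes 90 degrees apart in the plane y = 0, each an 8 mm rod ending in a black ball 18 mm across, its centre 48 mm from the axis.
- sleeve (a joint): Angle q (rad) of the turnbuckle's middle body, 0.5 to 2.1 at the start, range -0.3 to 9. Spoke k = 0..3 stands at a = q + k*90 deg from straight up towards the holder's +x: ball centre = hub + 48 mm * (sin a, 0, cos a). Growing q (top spoke away from the robot) draws both threaded ends in, each jaw 12 mm per turn (1.91 mm/rad). Friction 0.09 N m; stays where left, no ratchet.
- jaw_sprung: Jaw on the holder's +y side: carriage with a ledge (120 mm long in x, reaching 16 mm inwards of the face), a back wall 22 mm above the ledge and the blue sprung face before it. Origin: middle of the clamping face when the springs are free, at ledge-top height; holder y = 74 - 1.91 q mm. Moves with the turnbuckle only. Its lug for the threaded end is 96 mm high.
- jaw_plain: Jaw on the holder's -y side: same carriage and ledge, with a fixed rubber-faced wall 14 mm above the ledge. Origin: middle of the clamping face at ledge-top height; holder y = -74 + 1.91 q mm. So the opening between the faces is 148 - 3.82 q mm while the springs are free.
- face (a joint): How far (m) the blue sprung face (bar 116 mm long, 15 mm high, on two brass pins) is pushed back outwards in the sprung jaw: 0 free, 0.010 at its stop, 0.9 N/mm. The pins run through the back wall; their red bands, 10 mm wide, hide in the wall when free and come out behind it by as much as the face is pushed back.
- board: Green mainboard 110 (x) x 130 (y) x 3 mm, about 0.24 kg, finned aluminium heat sink 46 x 46 mm in its middle, from 3 to 29 mm above the underside. Origin: centre of the flat underside, z up. Beside the heat sink in y only flat chips: grip it there by its y sides. The 130 mm go across the jaws, either way round. Ports up to 15 mm high on the +x edge stick out 2 mm.
- tray: Low black tray 200 (x) x 280 (y) x 16 mm, floor 4 mm thick, fixed to the bench, in which the mainboard and the daughterboard lie. Origin: centre of its underside.
- daughterboard: Small blue board 90 x 35 x 4 mm with a steel shield, lying in the tray beside the mainboard; leave alone. Origin: centre of its underside.
- screwdriver: Orange-handled screwdriver, 170 mm long, lying between the holder and the tray, pointing away from the robot; leave alone.
- flux_jar: White jar with yellow cap, 48 mm across, 45 mm high, on the robot's side between holder and tray; leave alone. Origin: centre of its underside.
Mind the look-alikes: they are no part of the job. Leave any orange look-alike of the board alone.

How it is judged:
On the way, in this order (a step that is already met when the one before it is completed fails the run):
1. the board lies released on both ledges, heat sink up (z of board in the frame of bed between -0.003 and 0.003 m and angle between board's own z axis and vertical below 0.06 rad and x of board in the frame of bed between -0.018 and 0.018 m and contact force between the fingers and board below 0.05 N), for 0.2 s.
2. the turnbuckle has been tightened until the board pushes the sprung face back about halfway (2.5 to 8 mm) (value of joint face between 0.0025 and 0.008 m and contact force between board and jaw_sprung above 1 N and contact force between board and jaw_plain above 1 N), for 0.2 s.
At the end, for the whole second after the job is handed in: The mainboard lies flat (3 mm, 0.06 rad), heat sink up, on both ledges, within 18 mm of the middle of the jaws along them, square to them within 0.05 rad, gripped by both jaws (over 1 N each) with the sprung face pushed back 2.5 to 8 mm, at rest (all of step 2 and z of board in the frame of bed between -0.003 and 0.003 m and angle between board's own z axis and vertical below 0.06 rad and x of board in the frame of bed between -0.018 and 0.018 m and angle between the x axis of board and the x axis of holder, either way round below 0.05 rad and linear speed of board below 0.01 m/s); the robot touches nothing.
It fails at once if the sprung face is run to its stop (pushed back more than 9.5 mm) (value of joint face above 0.0095 m).
It fails at once if the daughterboard, the screwdriver or the flux jar is moved by more than 30 mm (distance of any of daughterboard, screwdriver, flux_jar from where it was at the start of the episode above 0.03 m).
It also fails if it takes over 72 s, if anything falls off the work surface, if the arm or the gripper's body presses on something with over 40 N, if the wrist force passes 120 N, or if a joint passes its speed limit or range.

## Working session

There is one attempt and no reset: what is moved stays moved. The work goes in short steps, Python scripts to look and compute and a tool call to move; the robot and the scene stay as the last step left them, time stands still between calls to the robot, and variables do not carry over. Pictures are saved under pics/ and viewed, and the job is handed in when it is done.

Besides the shell and the picture viewer there is one more tool, called after "Emit:" as name([rows], argument=value, ...), one row to a line, values as JSON. carry_out: Moves the arm, as the interface text tells. Its arguments: {"type":"object","properties":{"motion":{"type":"array"},"force":{"type":"number"}},"required":["motion"]}

```bash
mkdir -p pics
python3 - <<'E'
from workcell import get_state, eyes, env
import cv2
for n in("side","top"):
    cv2.imwrite(f"pics/{n}0.png",eyes.read_camera(n))
    c=eyes.calibration(n);print(n,c)
print(get_state())
E
```

```text
side {'K': array([[481.23846227,   0.        , 322.38709011],
       [  0.        , 481.23846227, 201.80876819],
       [  0.        ,   0.        ,   1.        ]]), 'k1': -0.008504724431118958, 'camera_from_world': array([[ 0.75110576, -0.6601385 , -0.00756917, -0.37893333],
       [ 0.46506662,  0.52094587,  0.71577122, -0.29517358],
       [-0.46856501, -0.54114006,  0.69829382, -1.07561016],
       [ 0.        ,  0.        ,  0.        ,  1.        ]])}
top {'K': array([[399.96244973,   0.        , 315.4475822 ],
       [  0.        , 399.96244973, 200.26155346],
       [  0.        ,   0.        ,   1.        ]]), 'k1': -0.014087896485331482, 'camera_from_world': array([[ 0.00125516, -0.99936641,  0.03556981, -0.02680103],
       [ 0.9988791 ,  0.00293605,  0.04724329, -0.47670154],
       [-0.04731779,  0.03547065,  0.9982499 , -0.99374049],
       [ 0.        ,  0.        ,  0.        ,  1.        ]])}
{'clock': 0.1, 'joint_pos': array([ 9.91427958e-01,  3.13969426e-01,  4.51162620e-02,  1.30360843e+00,
       -2.90598499e-07,  1.43120004e+00]), 'qvel': array([ 0.00039981, -0.00067227,  0.00394117,  0.00052137,  0.00057242,
        0.00143984]), 'tau': array([ 3.02460234e-03, -4.81726241e+01,  2.99243939e+01,  1.27433095e-02,
       -1.05255435e-04, -3.36529183e-05]), 'tcp_pos': array([0.24471426, 0.52014852, 0.40388238]), 'orientation': array([-2.92775665e-04,  2.18118334e-01,  9.75921974e-01, -7.79461337e-04]), 'wrist_force': array([ 0.02562728, -0.70897384,  0.52369288]), 'ft_torque': array([ 0.00285142, -0.04577882, -0.00366155]), 'finger_gap': 0.08573242042428829}
```

View pics/side0.png

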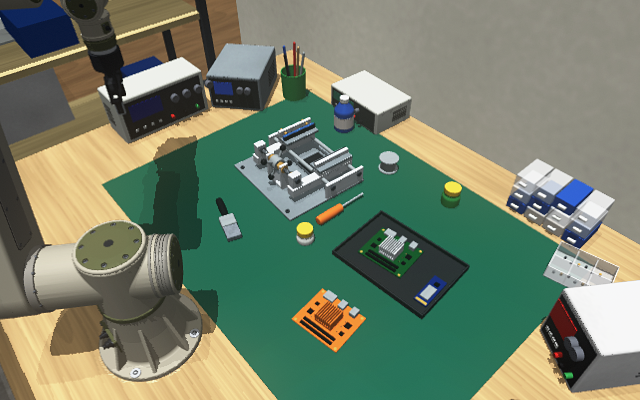

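View pics/top0.png

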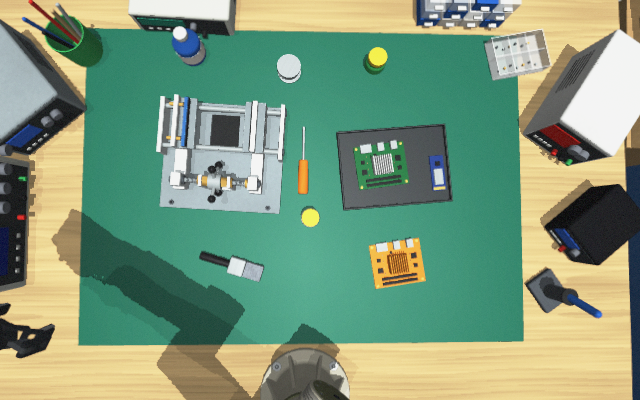

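The top view shows the holder at about (222,155), with its blue sprung face on the left (+y) at (184,122). The green board is at (382,165), the daughterboard at (438,172), the screwdriver at (304,165), the jar at (310,217) and the orange look-alike at (397,262). I'll zoom in next.

Run:
```python
import cv2
a=cv2.imread("pics/top0.png");s=cv2.imread("pics/side0.png")
cv2.imwrite("pics/topz_h.png",cv2.resize(a[85:220,150:300],None,fx=4.4,fy=4.4,interpolation=cv2.INTER_CUBIC))
cv2.imwrite("pics/topz_b.png",cv2.resize(a[115:220,330:460],None,fx=5,fy=5,interpolation=cv2.INTER_CUBIC))
cv2.imwrite("pics/sidez_h.png",cv2.resize(s[105:225,225:375],None,fx=5,fy=5,interpolation=cv2.INTER_CUBIC))
```

```text
(no output)
```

View pics/topz_h.png

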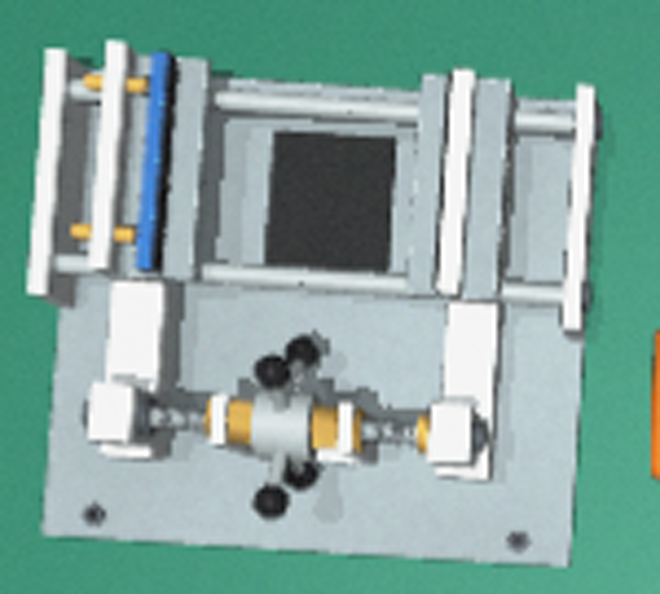

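View pics/topz_b.png

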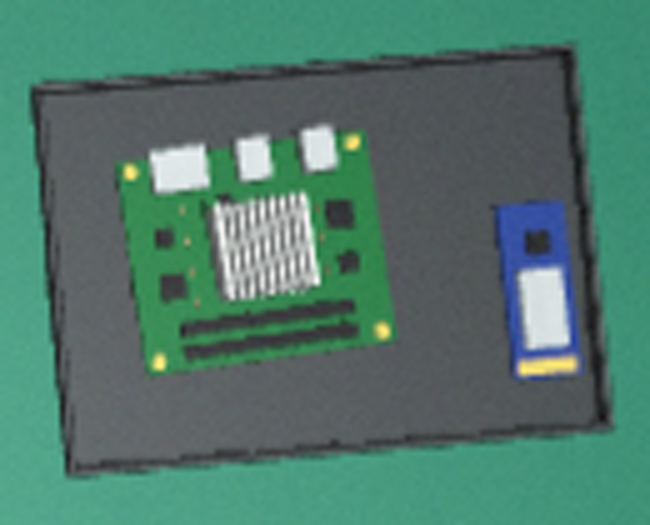

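View pics/sidez_h.png

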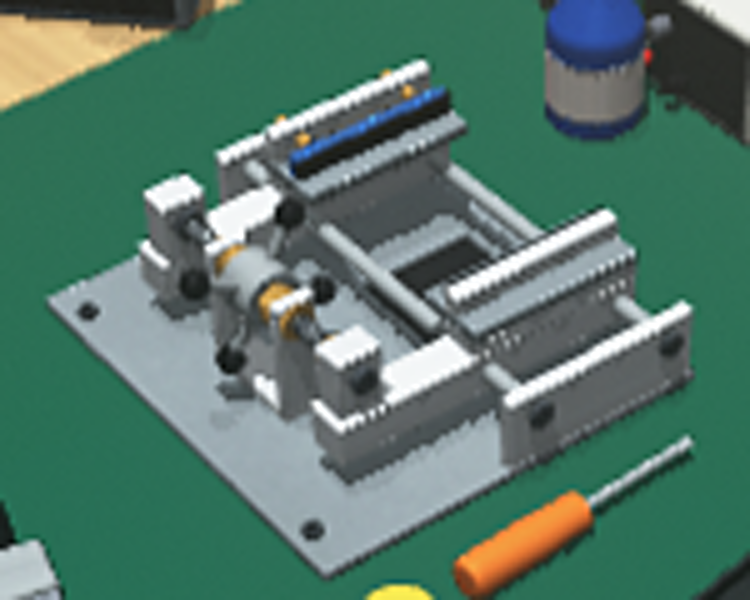

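```bash
cat > h.py <<'E'
import numpy as np, cv2
from workcell import get_state, eyes, env
C={n:eyes.calibration(n) for n in("side","top")}
def ray(n,uv):
    c=C[n];d=np.array([c["k1"],0,0,0,0])
    p=cv2.undistortPoints(np.array(uv,float).reshape(-1,1,2),c["K"],d).reshape(-1,2)
    T=c["camera_from_world"];R=T[:3,:3];o=-R.T@T[:3,3]
    D=np.c_[p[:,0],-p[:,1],-np.ones(len(p))]@R
    return o,D
def onz(n,uv,z):
    o,D=ray(n,uv);return o+D*((z-o[2])/D[:,2])[:,None]
def proj(n,P):
    c=C[n];T=c["camera_from_world"];P=np.atleast_2d(P)
    q=P@T[:3,:3].T+T[:3,3];q=q*[1,-1,-1]
    return cv2.projectPoints(q,np.zeros(3),np.zeros(3),c["K"],np.array([c["k1"],0,0,0,0]))[0].reshape(-1,2)
def tri(a,b):
    o1,d1=ray("side",[a]);o2,d2=ray("top",[b]);d1=d1[0]/np.linalg.norm(d1);d2=d2[0]/np.linalg.norm(d2)
    A=np.c_[d1,-d2];s=np.linalg.lstsq(A,o2-o1,rcond=None)[0]
    p,q=o1+s[0]*d1,o2+s[1]*d2
    return (p+q)/2,np.linalg.norm(p-q)
E
python3 - <<'E'
from h import *
a=cv2.imread("pics/top0.png");hsv=cv2.cvtColor(a,cv2.COLOR_BGR2HSV)
print("board px",hsv[170,358:366].tolist(), "mat",hsv[230,330],"gold",hsv[149,356],"plate",hsv[195,250],"blk",hsv[130,340])
roi=np.zeros(a.shape[:2],np.uint8);roi[130:200,345:420]=1
g=cv2.inRange(hsv,(52,110,60),(72,255,200))*roi
g=cv2.morphologyEx(g,cv2.MORPH_OPEN,np.ones((2,2)))
cs=cv2.findContours(g,0,1)[0];c=max(cs,key=cv2.contourArea)
r=cv2.minAreaRect(c);print(r);P=onz("top",cv2.boxPoints(r),.007);print(P)
y=cv2.inRange(hsv,(20,90,120),(35,255,255))*roi
n,l,s,ct=cv2.connectedComponentsWithStats(y)
for i in range(1,n): print(s[i,4],ct[i],onz("top",[ct[i]],.007).round(4))
w=cv2.imread("pics/side0.png")
print(onz("top",[[150+43/4.4-.0,85+535/4.4],[150+570/4.4,85+567/4.4]],.008))
cv2.imwrite("pics/g.png",cv2.resize(np.vstack([g,y])[130:600],None,fx=1,fy=1))
E
```

```text
board px [[70, 152, 139], [71, 151, 142], [71, 156, 141], [70, 149, 137], [72, 69, 74], [84, 20, 64], [120, 4, 64], [120, 4, 62]] mat [ 81 128 167] gold [ 27 125 242] plate [ 99  25 205] blk [ 80 135 142]
((381.6676025390625, 166.089599609375), (42.652042388916016, 50.406959533691406), 81.25383758544922)
[[ 0.60857718 -0.12297225  0.007     ]
 [ 0.62944501 -0.25147816  0.007     ]
 [ 0.52097754 -0.26714475  0.007     ]
 [ 0.50085743 -0.13913764  0.007     ]]
6 [400.16666667 142.83333333] [[ 0.6251 -0.2432  0.007 ]]
6 [355.5 149. ] [[ 0.6082 -0.1281  0.007 ]]
7 [406.         180.71428571] [[ 0.5276 -0.2574  0.007 ]]
6 [361.5 187. ] [[ 0.5111 -0.143   0.007 ]]
[[0.46000116 0.36227281 0.008     ]
 [0.44246803 0.06425111 0.008     ]]
```

Run:
```python
from h import *
T=np.array([(272,371),(303,351),(270,502),(300,473)])/4.4+[150,85]-.4
S=np.array([(290,213),(322,290),(193,284),(230,358)])/5+[225,105]-.4
B=[]
for t,s in zip(T,S):
    p,e=tri(s,t);print(p.round(4),round(e,4));B.append(p)
B=np.array(B);hub=B.mean(0);print("hub",hub)
psi=np.radians(-3.4);ex=np.array([np.cos(psi),np.sin(psi),0]);ey=np.array([-ex[1],ex[0],0])
for p in B:
    d=p-hub;print("x",d@ex,"y",d@ey,"a",np.degrees(np.arctan2(d@ex,d[2])), np.hypot(d@ex,d[2]))
O=np.array([.586,.2053,0])
print("hub pred",O-.07*ex+[0,0,.08])
# plate points, line fits in top view
a=cv2.imread("pics/top0.png");hsv=cv2.cvtColor(a,cv2.COLOR_BGR2HSV)
m=((hsv[...,1]<60)&(hsv[...,2]>120)).astype(np.uint8)
c=max(cv2.findContours(m[:, :300]*(np.arange(300)>150).astype(np.uint8)*(np.arange(400)<225)[:,None].astype(np.uint8)*(np.arange(400)>85)[:,None].astype(np.uint8),0,1)[0],key=cv2.contourArea)
P=c.reshape(-1,2)
# bottom edge
bt=np.array([(x,max(P[P[:,0]==x,1])+.5) for x in range(165,276) if (P[:,0]==x).any()],float)
W=onz("top",bt,.008)
L=(W-O)@np.c_[ex,ey];k=np.polyfit(L[:,1],L[:,0],1);print("front edge local x",np.median(L[:,0]),"slope deg",np.degrees(k[0]))
for name,f,off in(("left",min,-.5),("right",max,.5)):
    e=np.array([(f(P[P[:,1]==y,0])+off,y) for y in range(165,205) if (P[:,1]==y).any()],float)
    L=(onz("top",e,.008)-O)@np.c_[ex,ey];k=np.polyfit(L[:,0],L[:,1],1);print(name,np.median(L[:,1]),np.degrees(k[0]))
```

```text
[0.5406 0.2097 0.1235] 0.0002
[0.5591 0.2084 0.058 ] 0.0017
[0.4748 0.2142 0.1052] 0.0008
[0.4937 0.2129 0.0403] 0.0021
hub [0.51706366 0.21130029 0.08177476]
x 0.023623600512499978 y -0.0001914416800606064 a 29.507025246469162 0.04796375322187863
x 0.04211773827459799 y -0.0004409332544933062 a 119.4156549264385 0.0483511907604416
x -0.04231443259985532 y 0.0003970272258301938 a -60.98904013291171 0.04838550991287112
x -0.023426906187242993 y 0.00023534770872378198 a -150.53215752136185 0.04762195533221404
hub pred [0.51612321 0.20945145 0.08      ]
front edge local x -0.1337275907682369 slope deg -0.022855802804892758
left 0.15104119486050555 0.09931587937026562
right -0.14751548206884718 0.18045477019060732
```

Emit:
carry_out([
  {"wz":-8.4,"jaw":1},
  {"wz":-8.4,"jaw":1},
  {"wz":-8.4,"jaw":1},
  {"wz":-8.5,"jaw":1},
  {"tx":-1.33,"ty":-4.71,"jaw":1},
  {"tx":-1.33,"ty":-4.71,"jaw":1},
  {"tx":-1.33,"ty":-4.71,"jaw":1},
  {"tx":-1.33,"ty":-4.71,"jaw":1},
  {"tx":-1.33,"ty":-4.71,"jaw":1},
  {"tx":-1.33,"ty":-4.71,"jaw":1},
  {"tx":-1.33,"ty":-4.71,"jaw":1},
  {"tx":-1.33,"ty":-4.71,"jaw":1},
  {"tx":-1.33,"ty":-4.71,"jaw":1},
  {"tx":-1.33,"ty":-4.71,"jaw":1},
  {"tx":-1.33,"ty":-4.71,"jaw":1},
  {"tx":-1.33,"ty":-4.71,"jaw":1},
  {"tx":-1.33,"ty":-4.71,"jaw":1},
  {"tx":-1.33,"ty":-4.71,"jaw":1},
  {"tx":-1.33,"ty":-4.71,"jaw":1},
  {"tx":-1.33,"ty":-4.71,"jaw":1},
])

```text
invalid input at $.motion[0]: expected keys jaw, tx, ty, tz, wx, wy, wz
```

```bash
cat >> h.py <<'E'
from scipy.spatial.transform import Rotation as Ro
def goal(pos,yyaw=None):
    s=get_state();q=s["orientation"];R=Ro.from_quat([q[1],q[2],q[3],q[0]])
    M=R.as_matrix();y0=np.degrees(np.arctan2(M[1,1],M[0,1]))
    if yyaw is None: G=R
    else:
        c,n=np.cos(np.radians(yyaw)),np.sin(np.radians(yyaw))
        Y=np.array([c,n,0]);Z=np.array([0,0,-1.]);G=Ro.from_matrix(np.c_[np.cross(Y,Z),Y,Z])
    rv=(R.inv()*G).as_rotvec(degrees=True)
    t=G.as_matrix().T@(np.array(pos)-s["tcp_pos"])*100
    print("t",round(s["clock"],2),"tcp",s["tcp_pos"].round(4),"yyaw",y0.round(2),"tilt",np.degrees(np.arccos(-M[2,2])).round(2),"gap",round(s["finger_gap"],4),"F",s["wrist_force"].round(1))
    print("turn wx wy wz",rv.round(2),"then shift cm",t.round(2))
E
python3 -c "
from h import *
goal([.567,-.194,.182],98.5)"
```

```text
t 0.1 tcp [0.2447 0.5201 0.4039] yyaw 64.8 tilt 0.1 gap 0.0857 F [ 0.  -0.7  0.5]
turn wx wy wz [ -0.09  -0.04 -33.7 ] then shift cm [-21.32 -75.39  22.19]
```

Emit:
carry_out([
  {"wz":-8.4,"jaw":1,"tx":0,"ty":0,"tz":0,"wx":0,"wy":0},
  {"wz":-8.4,"jaw":1,"tx":0,"ty":0,"tz":0,"wx":0,"wy":0},
  {"wz":-8.4,"jaw":1,"tx":0,"ty":0,"tz":0,"wx":0,"wy":0},
  {"wz":-8.5,"jaw":1,"tx":0,"ty":0,"tz":0,"wx":0,"wy":0},
  {"tx":-1.42,"ty":-5.0,"tz":0.6,"jaw":1,"wx":0,"wy":0,"wz":0},
  {"tx":-1.42,"ty":-5.0,"tz":0.6,"jaw":1,"wx":0,"wy":0,"wz":0},
  {"tx":-1.42,"ty":-5.0,"tz":0.6,"jaw":1,"wx":0,"wy":0,"wz":0},
  {"tx":-1.42,"ty":-5.0,"tz":0.6,"jaw":1,"wx":0,"wy":0,"wz":0},
  {"tx":-1.42,"ty":-5.0,"tz":0.6,"jaw":1,"wx":0,"wy":0,"wz":0},
  {"tx":-1.42,"ty":-5.0,"tz":0.6,"jaw":1,"wx":0,"wy":0,"wz":0},
  {"tx":-1.42,"ty":-5.0,"tz":0.6,"jaw":1,"wx":0,"wy":0,"wz":0},
  {"tx":-1.42,"ty":-5.0,"tz":0.6,"jaw":1,"wx":0,"wy":0,"wz":0},
  {"tx":-1.42,"ty":-5.0,"tz":0.6,"jaw":1,"wx":0,"wy":0,"wz":0},
  {"tx":-1.42,"ty":-5.0,"tz":0.6,"jaw":1,"wx":0,"wy":0,"wz":0},
  {"tx":-1.42,"ty":-5.0,"tz":0.6,"jaw":1,"wx":0,"wy":0,"wz":0},
  {"tx":-1.42,"ty":-5.0,"tz":0.6,"jaw":1,"wx":0,"wy":0,"wz":0},
  {"tx":-1.42,"ty":-5.0,"tz":0.6,"jaw":1,"wx":0,"wy":0,"wz":0},
  {"tx":-1.42,"ty":-5.0,"tz":0.6,"jaw":1,"wx":0,"wy":0,"wz":0},
  {"tx":-1.42,"ty":-5.0,"tz":0.6,"jaw":1,"wx":0,"wy":0,"wz":0},
  {"tx":0,"ty":-0.4,"tz":0,"jaw":1,"wx":0,"wy":0,"wz":0},
])

```text
clock: 2.6
tcp_pos: [0.5676, -0.1971, 0.3131]
orientation: [-0.0, -0.072, 0.997, 0.0]
wrist_force: [-0.1, 0.8, -0.3]
finger_gap: 0.0853
```

```bash
python3 -c "
from h import *
goal([.567,-.194,.182],98.5)"
```

```text
t 2.6 tcp [ 0.5676 -0.1971  0.3131] yyaw 98.28 tilt 0.05 gap 0.0853 F [-0.1  0.8 -0.3]
turn wx wy wz [ 0.01 -0.05 -0.22] then shift cm [ 0.02  0.31 13.11]
```

Emit:
carry_out([
  {"tx":0,"ty":0.1,"tz":3.5,"wx":0,"wy":0,"wz":-0.2,"jaw":1},
  {"tx":0,"ty":0.1,"tz":3.5,"wx":0,"wy":0,"wz":0,"jaw":1},
  {"tx":0,"ty":0.1,"tz":3.0,"wx":0,"wy":0,"wz":0,"jaw":1},
  {"tx":0,"ty":0,"tz":2.0,"wx":0,"wy":0,"wz":0,"jaw":1},
  {"tx":0,"ty":0,"tz":1.1,"wx":0,"wy":0,"wz":0,"jaw":1},
  {"tx":0,"ty":0,"tz":0,"wx":0,"wy":0,"wz":0,"jaw":1},
], force=35)

```text
clock: 3.35
tcp_pos: [0.566, -0.1903, 0.1831]
orientation: [-0.001, -0.076, 0.997, 0.001]
wrist_force: [-0.6, 0.4, 0.3]
finger_gap: 0.0859
```

Run:
```python
from h import *
goal([.567,-.194,.182],98.5)
a=eyes.read_camera("side")
cv2.imwrite("pics/s1.png",cv2.resize(a[190:330,310:480],None,fx=4,fy=4,interpolation=cv2.INTER_CUBIC))
```

```text
t 3.35 tcp [ 0.566  -0.1903  0.1831] yyaw 98.73 tilt 0.1 gap 0.0859 F [-0.6  0.4  0.3]
turn wx wy wz [ 0.07 -0.08  0.23] then shift cm [-0.04 -0.38  0.11]
```

View pics/s1.png

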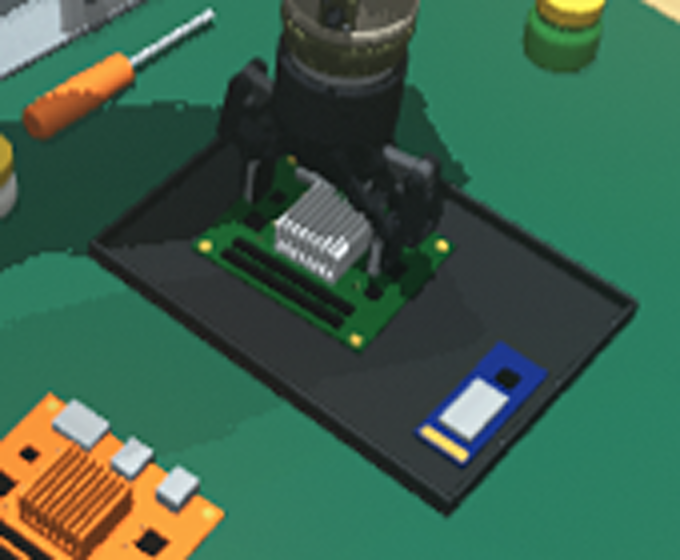

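The fingers straddle the heat sink: zoomed view, sink at (320,230), fingers at (250,180) and (380,250). The tool is about 4 mm off centre, so I'll centre it and close.

Emit:
carry_out([
  {"tx":0,"ty":-0.35,"tz":0.1,"wx":0,"wy":0,"wz":0.2,"jaw":1},
  {"tx":0,"ty":0,"tz":0,"wx":0,"wy":0,"wz":0,"jaw":0},
  {"tx":0,"ty":0,"tz":0,"wx":0,"wy":0,"wz":0,"jaw":-1},
  {"tx":0,"ty":0,"tz":0,"wx":0,"wy":0,"wz":0,"jaw":-1},
  {"tx":0,"ty":0,"tz":0,"wx":0,"wy":0,"wz":0,"jaw":-1},
  {"tx":0,"ty":0,"tz":0,"wx":0,"wy":0,"wz":0,"jaw":-1},
  {"tx":0,"ty":0,"tz":0,"wx":0,"wy":0,"wz":0,"jaw":-1},
  {"tx":0,"ty":0,"tz":0,"wx":0,"wy":0,"wz":0,"jaw":-1},
], force=35)

```text
clock: 4.4
tcp_pos: [0.5672, -0.1945, 0.1832]
orientation: [0.0, -0.074, 0.997, -0.0]
wrist_force: [-0.8, 0.5, 5.3]
finger_gap: 0.0453
```

Run:
```python
from h import *
goal([.567,-.194,.182],98.5)
a=eyes.read_camera("side")
cv2.imwrite("pics/s2.png",cv2.resize(a[190:330,310:480],None,fx=4,fy=4,interpolation=cv2.INTER_CUBIC))
```

```text
t 4.4 tcp [ 0.5672 -0.1945  0.1832] yyaw 98.5 tilt 0.05 gap 0.0453 F [-0.8  0.5  5.3]
turn wx wy wz [-0.03  0.04 -0.  ] then shift cm [0.01 0.06 0.12]
```

View pics/s2.png

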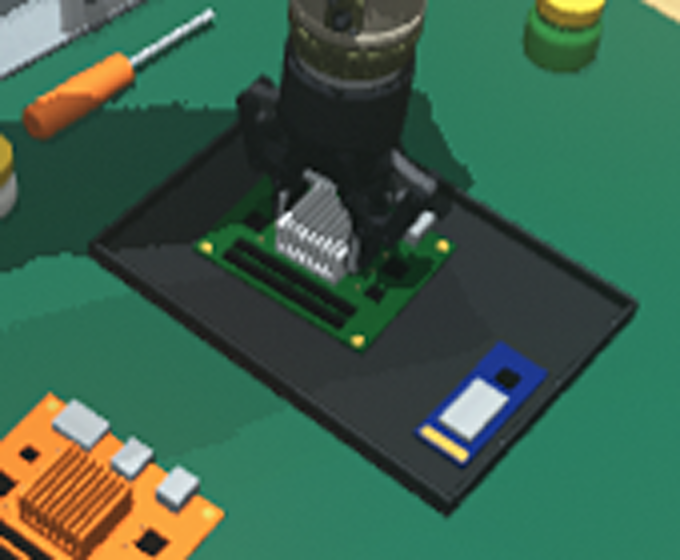

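Gripped: the gap is 45 mm and the board is still flat. I'll lift and turn to the holder's yaw.

Emit:
carry_out([
  {"tx":0,"ty":0,"tz":-1,"wx":0,"wy":0,"wz":0,"jaw":-1},
  {"tx":0,"ty":0,"tz":-2.5,"wx":0,"wy":0,"wz":0,"jaw":-1},
  {"tx":0,"ty":0,"tz":-3,"wx":0,"wy":0,"wz":0,"jaw":-1},
  {"tx":0,"ty":0,"tz":-3.5,"wx":0,"wy":0,"wz":0,"jaw":-1},
  {"tx":0,"ty":0,"tz":-3.5,"wx":0,"wy":0,"wz":0,"jaw":-1},
  {"tx":0,"ty":0,"tz":-3,"wx":0,"wy":0,"wz":0,"jaw":-1},
  {"tx":0,"ty":0,"tz":-1.5,"wx":0,"wy":0,"wz":0,"jaw":-1},
  {"tx":0,"ty":0,"tz":0,"wx":0,"wy":0,"wz":4,"jaw":-1},
  {"tx":0,"ty":0,"tz":0,"wx":0,"wy":0,"wz":5,"jaw":-1},
  {"tx":0,"ty":0,"tz":0,"wx":0,"wy":0,"wz":2.9,"jaw":-1},
  {"tx":0,"ty":0,"tz":0,"wx":0,"wy":0,"wz":0,"jaw":-1},
  {"tx":0,"ty":0,"tz":0,"wx":0,"wy":0,"wz":0,"jaw":-1},
])

```text
clock: 5.95
tcp_pos: [0.5669, -0.1943, 0.3621]
orientation: [-0.001, 0.029, 1.0, 0.0]
wrist_force: [0.1, -0.1, -2.3]
finger_gap: 0.0451
```

Run:
```python
from h import *
goal([.652,.2032,.35],86.6)
a=eyes.read_camera("side")
cv2.imwrite("pics/s3.png",a)
```

```text
t 5.95 tcp [ 0.5669 -0.1943  0.3621] yyaw 86.65 tilt 0.07 gap 0.0451 F [ 0.1 -0.1 -2.3]
turn wx wy wz [ 0.03 -0.06  0.05] then shift cm [-6.14 40.19  1.21]
```

View pics/s3.png

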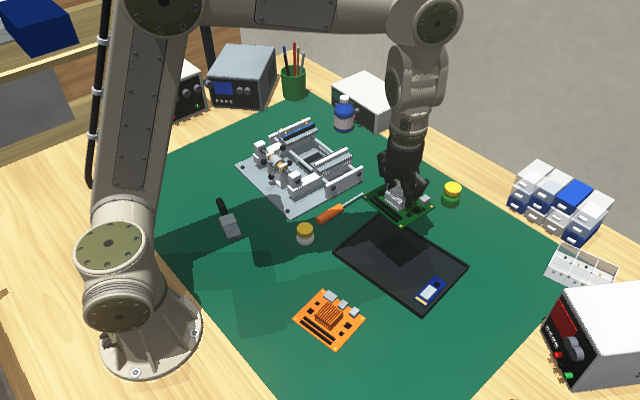

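The side view shows the board held level at (400,208). Next I'll carry it over the holder.

Emit:
carry_out([
  {"tx":-0.3,"ty":2.2,"tz":0,"wx":0,"wy":0,"wz":0,"jaw":-1},
  {"tx":-0.6,"ty":4,"tz":0,"wx":0,"wy":0,"wz":0,"jaw":-1},
  {"tx":-0.7,"ty":4.5,"tz":0,"wx":0,"wy":0,"wz":0,"jaw":-1},
  {"tx":-0.7,"ty":4.5,"tz":0,"wx":0,"wy":0,"wz":0,"jaw":-1},
  {"tx":-0.7,"ty":4.5,"tz":0,"wx":0,"wy":0,"wz":0,"jaw":-1},
  {"tx":-0.7,"ty":4.5,"tz":0,"wx":0,"wy":0,"wz":0,"jaw":-1},
  {"tx":-0.7,"ty":4.5,"tz":0,"wx":0,"wy":0,"wz":0,"jaw":-1},
  {"tx":-0.7,"ty":4.5,"tz":0,"wx":0,"wy":0,"wz":0,"jaw":-1},
  {"tx":-0.6,"ty":4,"tz":0,"wx":0,"wy":0,"wz":0,"jaw":-1},
  {"tx":-0.4,"ty":2.5,"tz":0.2,"wx":0,"wy":0,"wz":0,"jaw":-1},
  {"tx":0,"ty":0.5,"tz":1,"wx":0,"wy":0,"wz":0,"jaw":-1},
  {"tx":0,"ty":0,"tz":0,"wx":0,"wy":0,"wz":0,"jaw":-1},
  {"tx":0,"ty":0,"tz":0,"wx":0,"wy":0,"wz":0,"jaw":-1},
])

```text
clock: 7.62
tcp_pos: [0.6517, 0.202, 0.3505]
orientation: [-0.0, 0.03, 1.0, -0.0]
wrist_force: [0.1, -0.4, -2.2]
finger_gap: 0.0452
```

Run:
```python
from h import *
goal([.652,.2032,.25],86.6)
a=eyes.read_camera("top");b=eyes.read_camera("side")
cv2.imwrite("pics/t4.png",a);cv2.imwrite("pics/s4.png",b)
cv2.imwrite("pics/t4z.png",cv2.resize(a[60:220,140:320],None,fx=3.4,fy=3.4,interpolation=cv2.INTER_CUBIC))
cv2.imwrite("pics/s4z.png",cv2.resize(b[60:220,220:400],None,fx=3.4,fy=3.4,interpolation=cv2.INTER_CUBIC))
```

```text
t 7.62 tcp [0.6517 0.202  0.3505] yyaw 86.51 tilt 0.05 gap 0.0452 F [ 0.1 -0.4 -2.2]
turn wx wy wz [-0.03 -0.04 -0.09] then shift cm [-0.03  0.12 10.05]
```

View pics/t4z.png

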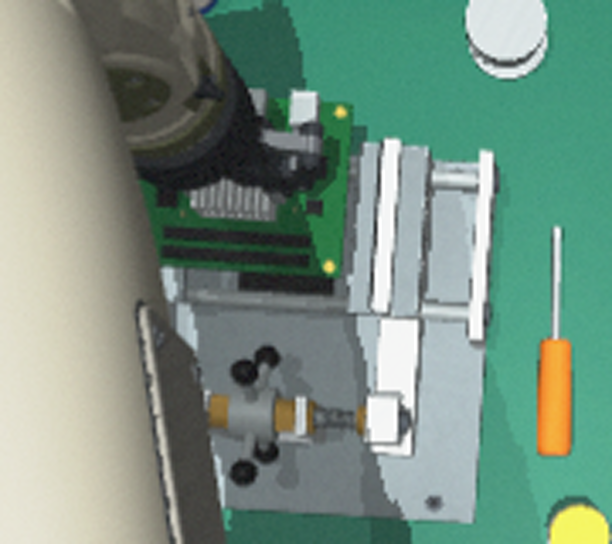

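View pics/s4z.png

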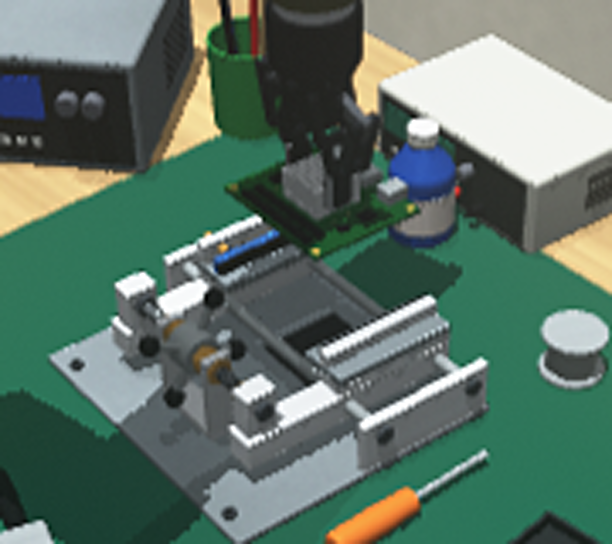

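Run:
```python
from h import *
psi=np.radians(-3.4);ex=np.array([np.cos(psi),np.sin(psi),0]);ey=np.array([-ex[1],ex[0],0])
O=np.array([.5871,.2071,0])
U=np.array([[341,112],[330,266]])/3.4+[140,60]-.35
P=onz("top",U,.174);d=P-get_state()["tcp_pos"]
print("pads rel tcp in holder axes",(d@np.c_[ex,ey]).round(4))
p,e=tri(np.array([316,251])/3.4+[220,60]-.35,U[1]);print("tri front-right pad",p,e)
# jaws from first picture
z=lambda u:np.array(u)/4.4+[150,85]-.4
for nm,u,h in (("blue inner top edge",[[175,58],[153,268]],.090),("plain wall inner top",[[452,72],[441,292]],.089)):
    print(nm,((onz("top",z(u),h)-O)@np.c_[ex,ey]).round(4))
```

```text
pads rel tcp in holder axes [[ 0.0492 -0.0585]
 [-0.0481 -0.0585]]
tri front-right pad [0.59951794 0.14609559 0.17690528] 0.000599337917075484
blue inner top edge [[0.1197 0.0708]
 [0.0073 0.0736]]
plain wall inner top [[ 0.1226 -0.0751]
 [ 0.0047 -0.0774]]
```

Run:
```python
from h import *
psi=np.radians(-3.4);ex=np.array([np.cos(psi),np.sin(psi),0]);ey=np.array([-ex[1],ex[0],0])
O=np.array([.5871,.2071,0])
a=cv2.imread("pics/top0.png").astype(float);
A=np.c_[ex,ey]
def prof(lx,ly0,ly1,h):
    ly=np.arange(ly0,ly1,.0005);P=O+lx*ex+np.outer(ly,ey);P[:,2]=h
    u=proj("top",P).astype(np.float32)
    return ly,cv2.remap(a.astype(np.float32),u[:,0].copy(),u[:,1].copy(),cv2.INTER_LINEAR)[:,0]
for lx in (.02,.035,.05,.065,.08,.095,.11):
    ly,c=prof(lx,.060,.092,.090);b=c[:,0]-c[:,2]
    i=np.where(b>60)[0]
    ly2,c2=prof(lx,-.085,-.068,.089);g=c2.mean(1);k=np.diff(g)
    print(lx,"blue",ly[i[0]].round(4),ly[i[-1]].round(4),"plain inner edge",ly2[np.argmin(k)].round(4),g.min().round(),g.max().round())
```

```text
0.02 blue 0.075 0.0835 plain inner edge -0.0755 79.0 244.0
0.035 blue 0.0745 0.0835 plain inner edge -0.0755 95.0 244.0
0.05 blue 0.075 0.0835 plain inner edge -0.0755 94.0 244.0
0.065 blue 0.0745 0.083 plain inner edge -0.076 66.0 245.0
0.08 blue 0.075 0.0835 plain inner edge -0.076 127.0 244.0
0.095 blue 0.0745 0.083 plain inner edge -0.075 62.0 244.0
0.11 blue 0.075 0.0835 plain inner edge -0.0745 93.0 244.0
```

Board sits centred in the hand, the holder yaw is confirmed, and the opening is about 149 mm, so q ≈ 0.51. Lowering.

Emit:
carry_out([
  {"tx":0,"ty":0.1,"tz":1.5,"wx":0,"wy":0,"wz":-0.1,"jaw":-1},
  {"tx":0,"ty":0,"tz":2.5,"wx":0,"wy":0,"wz":0,"jaw":-1},
  {"tx":0,"ty":0,"tz":2.5,"wx":0,"wy":0,"wz":0,"jaw":-1},
  {"tx":0,"ty":0,"tz":1.5,"wx":0,"wy":0,"wz":0,"jaw":-1},
  {"tx":0,"ty":0,"tz":0.8,"wx":0,"wy":0,"wz":0,"jaw":-1},
  {"tx":0,"ty":0,"tz":0.4,"wx":0,"wy":0,"wz":0,"jaw":-1},
  {"tx":0,"ty":0,"tz":0,"wx":0,"wy":0,"wz":0,"jaw":-1},
  {"tx":0,"ty":0,"tz":0,"wx":0,"wy":0,"wz":0,"jaw":-1},
])

```text
clock: 8.72
tcp_pos: [0.6522, 0.2044, 0.2596]
orientation: [0.001, 0.029, 1.0, 0.0]
wrist_force: [0.7, 0.9, -1.9]
finger_gap: 0.0455
```

Run:
```python
from h import *
goal([.652,.203,.254],86.6)
b=eyes.read_camera("side")
cv2.imwrite("pics/s5z.png",cv2.resize(b[80:220,230:380],None,fx=4,fy=4,interpolation=cv2.INTER_CUBIC))
```

```text
t 8.72 tcp [0.6522 0.2044 0.2596] yyaw 86.7 tilt 0.09 gap 0.0455 F [ 0.7  0.9 -1.9]
turn wx wy wz [0.03 0.09 0.1 ] then shift cm [ 0.01 -0.14  0.56]
```

View pics/s5z.png

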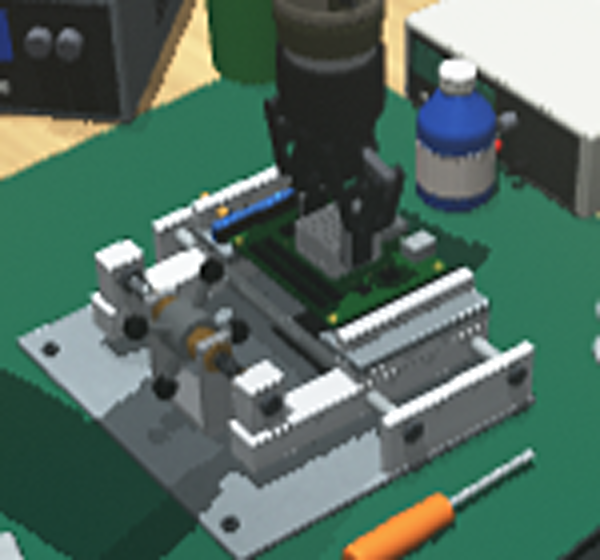

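The board hangs between the jaws at (320,270) zoomed, blue face on the left and plain wall on the right, with a few mm still to go.

Emit:
carry_out([
  {"tx":0,"ty":-0.1,"tz":0.2,"wx":0,"wy":0,"wz":0,"jaw":-1},
  {"tx":0,"ty":0,"tz":0.2,"wx":0,"wy":0,"wz":0,"jaw":-1},
  {"tx":0,"ty":0,"tz":0.1,"wx":0,"wy":0,"wz":0,"jaw":-1},
  {"tx":0,"ty":0,"tz":0,"wx":0,"wy":0,"wz":0,"jaw":-1},
  {"tx":0,"ty":0,"tz":0,"wx":0,"wy":0,"wz":0,"jaw":-1},
])

```text
clock: 9.4
tcp_pos: [0.6517, 0.2032, 0.2543]
orientation: [0.0, 0.029, 1.0, -0.0]
wrist_force: [-2.4, -0.4, 4.2]
finger_gap: 0.0453
```

Contact felt at the expected height, so release and rise.

Emit:
carry_out([
  {"tx":0,"ty":0,"tz":0,"wx":0,"wy":0,"wz":0,"jaw":0.2},
  {"tx":0,"ty":0,"tz":0,"wx":0,"wy":0,"wz":0,"jaw":0.6},
  {"tx":0,"ty":0,"tz":0,"wx":0,"wy":0,"wz":0,"jaw":0.6},
  {"tx":0,"ty":0,"tz":0,"wx":0,"wy":0,"wz":0,"jaw":0.6},
  {"tx":0,"ty":0,"tz":-1,"wx":0,"wy":0,"wz":0,"jaw":0.6},
  {"tx":0,"ty":0,"tz":-3,"wx":0,"wy":0,"wz":0,"jaw":0.6},
  {"tx":0,"ty":0,"tz":-4,"wx":0,"wy":0,"wz":0,"jaw":0.6},
  {"tx":0,"ty":0,"tz":-4,"wx":0,"wy":0,"wz":0,"jaw":0.6},
  {"tx":0,"ty":0,"tz":0,"wx":0,"wy":0,"wz":0,"jaw":0.6},
])

```text
clock: 10.52
tcp_pos: [0.6526, 0.2035, 0.3792]
orientation: [0.004, 0.029, 1.0, 0.001]
wrist_force: [-0.1, -0.8, 0.3]
finger_gap: 0.0685
```

Run:
```python
from h import *
b=eyes.read_camera("side");cv2.imwrite("pics/s6.png",b)
cv2.imwrite("pics/s6z.png",cv2.resize(b[80:220,230:380],None,fx=4,fy=4,interpolation=cv2.INTER_CUBIC))
psi=np.radians(-3.4);ex=np.array([np.cos(psi),np.sin(psi),0]);ey=np.array([-ex[1],ex[0],0])
hub=np.array([.5871,.2071,.08])-.07*ex;print("hub",hub)
# tool y along +-x holder; start behind: tool centre at local x -75
goal(hub-.078*ex+[0,0,.25],176.6)
goal(hub-.078*ex+[0,0,.25],-3.4)
```

```text
hub [0.51722321 0.21125145 0.08      ]
t 10.57 tcp [0.6522 0.2033 0.3766] yyaw 86.7 tilt 0.29 gap 0.068 F [ 0.4  0.3 -0.1]
turn wx wy wz [ -0.16   0.27 -89.9 ] then shift cm [1.000e-02 2.132e+01 4.660e+00]
t 10.57 tcp [0.6522 0.2033 0.3766] yyaw 86.7 tilt 0.29 gap 0.068 F [ 0.4  0.3 -0.1]
turn wx wy wz [ 0.27  0.16 90.1 ] then shift cm [-1.000e-02 -2.132e+01  4.660e+00]
```

View pics/s6z.png

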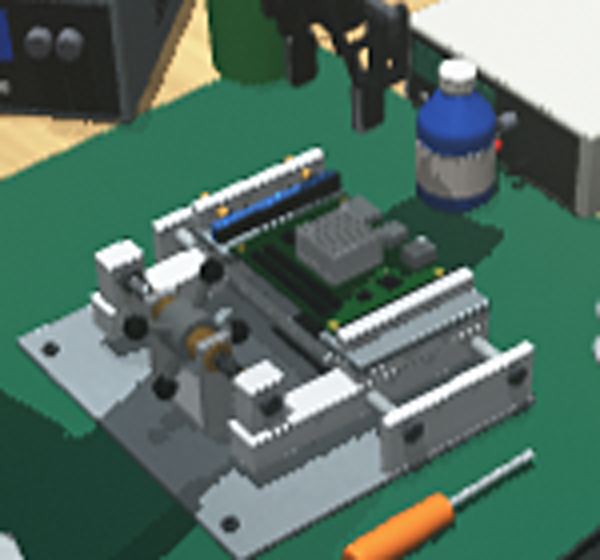

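The board lies flat on both ledges, heat sink up, centre at (340,245) zoomed. Next: shut the fingers and hover over the hub with the same yaw, so the 22 mm pad sides do the pushing.

Run:
```python
from h import *
ex=np.array([np.cos(np.radians(-3.4)),np.sin(np.radians(-3.4)),0]);hub=np.array([.5172,.2113,.08])
goal(hub-.009*ex+[0,0,.173+.068],86.6)
```

```text
t 10.57 tcp [0.6522 0.2033 0.3766] yyaw 86.7 tilt 0.29 gap 0.068 F [ 0.4  0.3 -0.1]
turn wx wy wz [0.07 0.28 0.1 ] then shift cm [ 1.442e+01 -1.000e-02  5.560e+00]
```

Emit:
carry_out([
  {"tx":2,"ty":0,"tz":0,"wx":0,"wy":0,"wz":0,"jaw":-1},
  {"tx":4,"ty":0,"tz":0,"wx":0,"wy":0,"wz":0,"jaw":-1},
  {"tx":4,"ty":0,"tz":1,"wx":0,"wy":0,"wz":0,"jaw":-1},
  {"tx":3,"ty":0,"tz":2,"wx":0,"wy":0,"wz":0,"jaw":-1},
  {"tx":1.4,"ty":0,"tz":2.5,"wx":0,"wy":0,"wz":0,"jaw":-1},
  {"tx":0,"ty":0,"tz":0,"wx":0,"wy":0,"wz":0,"jaw":-1},
  {"tx":0,"ty":0,"tz":0,"wx":0,"wy":0,"wz":0,"jaw":-1},
  {"tx":0,"ty":0,"tz":0,"wx":0,"wy":0,"wz":0,"jaw":-1},
])

```text
clock: 11.58
tcp_pos: [0.5092, 0.2116, 0.3196]
orientation: [0.001, 0.029, 1.0, 0.0]
wrist_force: [-0.3, 0.4, 0.3]
finger_gap: -0.0001
```

Run:
```python
from h import *
ex=np.array([np.cos(np.radians(-3.4)),np.sin(np.radians(-3.4)),0]);hub=np.array([.5172,.2113,.08])
goal(hub-.009*ex+[0,0,.173+.022],86.6)
b=eyes.read_camera("side");cv2.imwrite("pics/s7.png",b)
p=get_state()["tcp_pos"]
for L in (.155,.173,.18): print(L,(proj("side",p-[0,0,L])[0]-[230,60])*4)
cv2.imwrite("pics/s7z.png",cv2.resize(b[60:200,230:380],None,fx=4,fy=4,interpolation=cv2.INTER_CUBIC))
t=eyes.read_camera("top");cv2.imwrite("pics/t7.png",t)
```

```text
t 11.57 tcp [0.5092 0.2116 0.3196] yyaw 86.68 tilt 0.12 gap -0.0001 F [-0.3  0.4  0.3]
turn wx wy wz [0.04 0.11 0.08] then shift cm [0.1  0.02 4.46]
0.155 [168.21514888 318.85836251]
0.173 [170.31588057 339.9012318 ]
0.18 [171.1222545  347.97765222]
```

View pics/s7z.png

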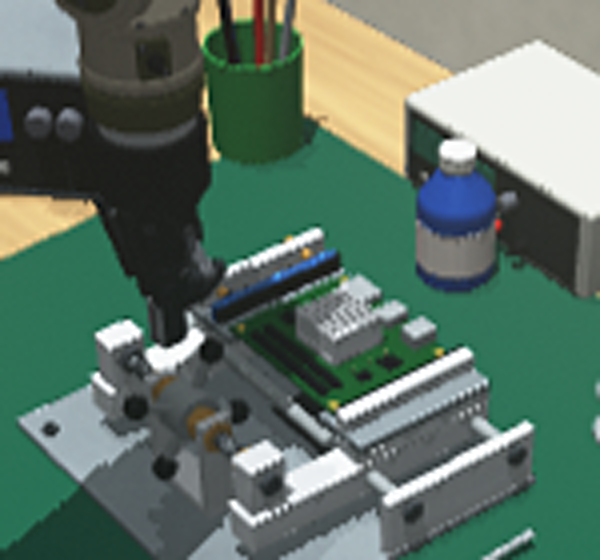

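View pics/t7.png

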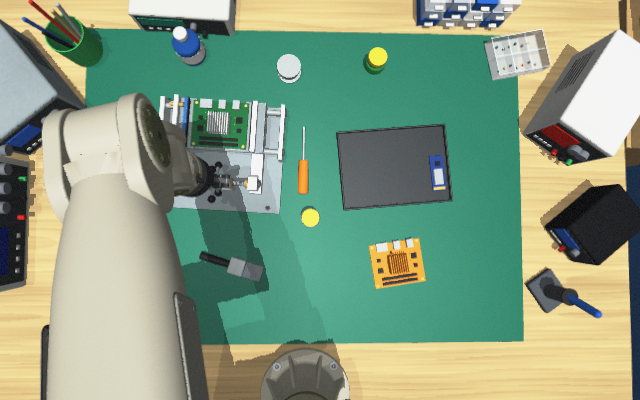

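Board at top (222,122), and the fingertip ends at (172,340) in the zoomed side view, which matches 173 mm. First push: spoke at 29° to about 60°.

Emit:
carry_out([
  {"tx":0.1,"ty":0,"tz":1.5,"wx":0,"wy":0,"wz":0,"jaw":-1},
  {"tx":0,"ty":0,"tz":2,"wx":0,"wy":0,"wz":0,"jaw":-1},
  {"tx":0,"ty":0,"tz":0.9,"wx":0,"wy":0,"wz":0,"jaw":-1},
  {"tx":0,"ty":0,"tz":0,"wx":0,"wy":0,"wz":0,"jaw":-1},
  {"tx":-0.5,"ty":0,"tz":0,"wx":0,"wy":0,"wz":0,"jaw":-1},
  {"tx":-0.5,"ty":0,"tz":0,"wx":0,"wy":0,"wz":0,"jaw":-1},
  {"tx":-0.6,"ty":0,"tz":0,"wx":0,"wy":0,"wz":0,"jaw":-1},
  {"tx":-0.6,"ty":0,"tz":0,"wx":0,"wy":0,"wz":0,"jaw":-1},
  {"tx":-0.6,"ty":0,"tz":0,"wx":0,"wy":0,"wz":0,"jaw":-1},
  {"tx":0,"ty":0,"tz":0,"wx":0,"wy":0,"wz":0,"jaw":-1},
  {"tx":0,"ty":0,"tz":0,"wx":0,"wy":0,"wz":0,"jaw":-1},
])

```text
clock: 13.05
tcp_pos: [0.5358, 0.21, 0.2751]
orientation: [0.001, 0.029, 1.0, 0.0]
wrist_force: [0.4, 0.0, 0.1]
finger_gap: -0.0002
```

Run:
```python
from h import *
ex=np.array([np.cos(np.radians(-3.4)),np.sin(np.radians(-3.4)),0]);hub=np.array([.5172,.2113,.08])
goal(hub+.019*ex+[0,0,.173+.022],86.6)
b=eyes.read_camera("side");cv2.imwrite("pics/s8.png",b)
cv2.imwrite("pics/s8z.png",cv2.resize(b[80:200,230:350],None,fx=5,fy=5,interpolation=cv2.INTER_CUBIC))
```

```text
t 13.05 tcp [0.5358 0.21   0.2751] yyaw 86.68 tilt 0.13 gap -0.0002 F [0.4 0.  0.1]
turn wx wy wz [0.02 0.13 0.08] then shift cm [-0.04  0.02  0.01]
```

View pics/s8z.png

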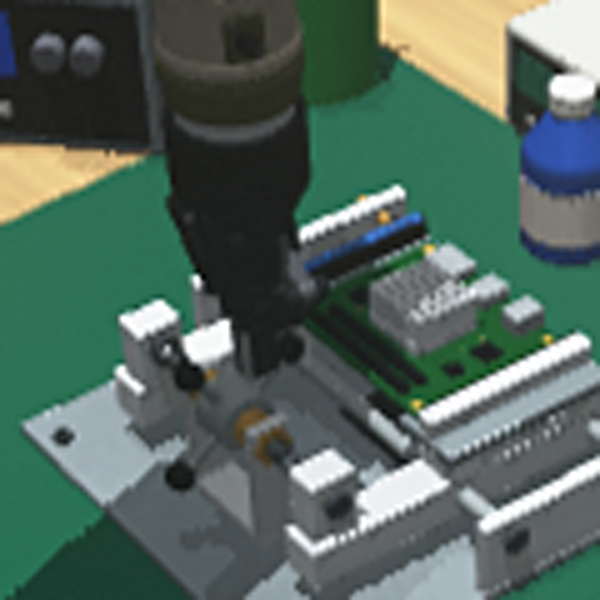

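```bash
cat >> h.py <<'E'
EX=np.array([np.cos(np.radians(-3.4)),np.sin(np.radians(-3.4)),0]);EY=np.array([-EX[1],EX[0],0]);HUB=np.array([.5172,.2113,.08])
def ang(cam,uv):
    o,D=ray(cam,uv)
    for d in D:
        p=o+d*(((HUB-o)@EY)/(d@EY))-HUB
        print("ball local x,z",(p@EX).round(4),p[2].round(4),"r",np.hypot(p@EX,p[2]).round(4),"a",np.degrees(np.arctan2(p@EX,p[2])).round(1))
E
python3 - <<'E'
from h import *
ang("side",np.array([[188,376],[180,475],[290,348]])/5+[230,80]-.4)
E
```

```text
ball local x,z -0.0282 0.0418 r 0.0505 a -34.0
ball local x,z -0.0405 -0.0242 r 0.0472 a -120.9
ball local x,z 0.0398 0.0283 r 0.0489 a 54.6
```

Spoke is near 57°. Next full stroke on the following spoke, now at about -33°.

Emit:
carry_out([
  {"tx":0,"ty":0,"tz":-3,"wx":0,"wy":0,"wz":0,"jaw":-1},
  {"tx":0,"ty":0,"tz":-3,"wx":0,"wy":0,"wz":0,"jaw":-1},
  {"tx":0,"ty":0,"tz":0,"wx":0,"wy":0,"wz":0,"jaw":-1},
  {"tx":3.5,"ty":0,"tz":0,"wx":0,"wy":0,"wz":0,"jaw":-1},
  {"tx":3.8,"ty":0,"tz":0,"wx":0,"wy":0,"wz":0,"jaw":-1},
  {"tx":0,"ty":0,"tz":0,"wx":0,"wy":0,"wz":0,"jaw":-1},
  {"tx":0,"ty":0,"tz":3,"wx":0,"wy":0,"wz":0,"jaw":-1},
  {"tx":0,"ty":0,"tz":3,"wx":0,"wy":0,"wz":0,"jaw":-1},
  {"tx":0,"ty":0,"tz":0,"wx":0,"wy":0,"wz":0,"jaw":-1},
  {"tx":-0.8,"ty":0,"tz":0,"wx":0,"wy":0,"wz":0,"jaw":-1},
  {"tx":-0.8,"ty":0,"tz":0,"wx":0,"wy":0,"wz":0,"jaw":-1},
  {"tx":-0.8,"ty":0,"tz":0,"wx":0,"wy":0,"wz":0,"jaw":-1},
  {"tx":-0.8,"ty":0,"tz":0,"wx":0,"wy":0,"wz":0,"jaw":-1},
  {"tx":-0.8,"ty":0,"tz":0,"wx":0,"wy":0,"wz":0,"jaw":-1},
  {"tx":-0.8,"ty":0,"tz":0,"wx":0,"wy":0,"wz":0,"jaw":-1},
  {"tx":-0.8,"ty":0,"tz":0,"wx":0,"wy":0,"wz":0,"jaw":-1},
  {"tx":-0.9,"ty":0,"tz":0,"wx":0,"wy":0,"wz":0,"jaw":-1},
  {"tx":-0.9,"ty":0,"tz":0,"wx":0,"wy":0,"wz":0,"jaw":-1},
  {"tx":0,"ty":0,"tz":0,"wx":0,"wy":0,"wz":0,"jaw":-1},
  {"tx":0,"ty":0,"tz":0,"wx":0,"wy":0,"wz":0,"jaw":-1},
])

```text
clock: 15.6
tcp_pos: [0.5368, 0.2099, 0.275]
orientation: [0.001, 0.029, 1.0, 0.0]
wrist_force: [-0.5, -0.1, -0.4]
finger_gap: 0.0002
```

Run:
```python
from h import *
goal(HUB+.020*EX+[0,0,.173+.022],86.6)
b=eyes.read_camera("side");cv2.imwrite("pics/s9.png",b)
cv2.imwrite("pics/s9z.png",cv2.resize(b[80:200,230:350],None,fx=5,fy=5,interpolation=cv2.INTER_CUBIC))
```

```text
t 15.6 tcp [0.5368 0.2099 0.275 ] yyaw 86.68 tilt 0.13 gap 0.0002 F [-0.5 -0.1 -0.4]
turn wx wy wz [0.02 0.13 0.08] then shift cm [-0.04  0.02  0.  ]
```

View pics/s9z.png

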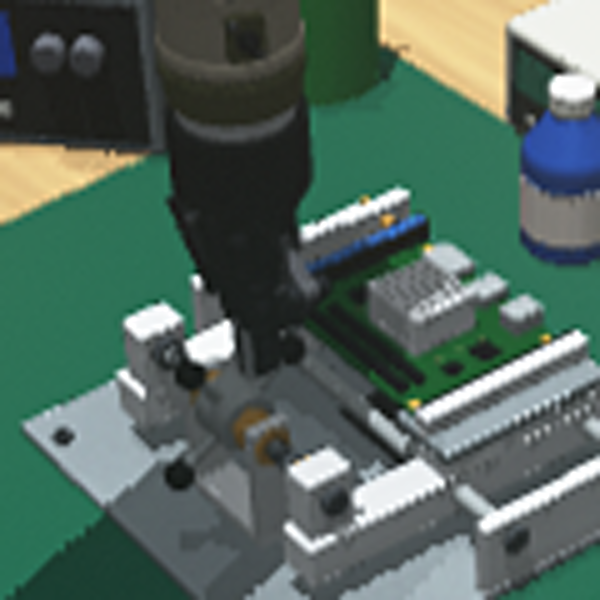

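Jaws moved in (the lug went from x=328 to 322 zoomed), and the balls are back in the equivalent place, so q ≈ 148°. Same stroke again.

Emit:
carry_out([
  {"tx":0,"ty":0,"tz":-3,"wx":0,"wy":0,"wz":0,"jaw":-1},
  {"tx":0,"ty":0,"tz":-3,"wx":0,"wy":0,"wz":0,"jaw":-1},
  {"tx":0,"ty":0,"tz":0,"wx":0,"wy":0,"wz":0,"jaw":-1},
  {"tx":3.5,"ty":0,"tz":0,"wx":0,"wy":0,"wz":0,"jaw":-1},
  {"tx":3.8,"ty":0,"tz":0,"wx":0,"wy":0,"wz":0,"jaw":-1},
  {"tx":0,"ty":0,"tz":0,"wx":0,"wy":0,"wz":0,"jaw":-1},
  {"tx":0,"ty":0,"tz":3,"wx":0,"wy":0,"wz":0,"jaw":-1},
  {"tx":0,"ty":0,"tz":3,"wx":0,"wy":0,"wz":0,"jaw":-1},
  {"tx":0,"ty":0,"tz":0,"wx":0,"wy":0,"wz":0,"jaw":-1},
  {"tx":-0.8,"ty":0,"tz":0,"wx":0,"wy":0,"wz":0,"jaw":-1},
  {"tx":-0.8,"ty":0,"tz":0,"wx":0,"wy":0,"wz":0,"jaw":-1},
  {"tx":-0.8,"ty":0,"tz":0,"wx":0,"wy":0,"wz":0,"jaw":-1},
  {"tx":-0.8,"ty":0,"tz":0,"wx":0,"wy":0,"wz":0,"jaw":-1},
  {"tx":-0.8,"ty":0,"tz":0,"wx":0,"wy":0,"wz":0,"jaw":-1},
  {"tx":-0.8,"ty":0,"tz":0,"wx":0,"wy":0,"wz":0,"jaw":-1},
  {"tx":-0.8,"ty":0,"tz":0,"wx":0,"wy":0,"wz":0,"jaw":-1},
  {"tx":-0.9,"ty":0,"tz":0,"wx":0,"wy":0,"wz":0,"jaw":-1},
  {"tx":-0.9,"ty":0,"tz":0,"wx":0,"wy":0,"wz":0,"jaw":-1},
  {"tx":0,"ty":0,"tz":0,"wx":0,"wy":0,"wz":0,"jaw":-1},
  {"tx":0,"ty":0,"tz":0,"wx":0,"wy":0,"wz":0,"jaw":-1},
])

```text
clock: 18.15
tcp_pos: [0.5377, 0.2099, 0.275]
orientation: [0.001, 0.029, 1.0, 0.0]
wrist_force: [0.1, -0.7, 0.2]
finger_gap: 0.0002
```

Emit:
carry_out([
  {"tx":0,"ty":0,"tz":-3,"wx":0,"wy":0,"wz":0,"jaw":-1},
  {"tx":0,"ty":0,"tz":-3,"wx":0,"wy":0,"wz":0,"jaw":-1},
  {"tx":0,"ty":0,"tz":0,"wx":0,"wy":0,"wz":0,"jaw":-1},
  {"tx":3.5,"ty":0,"tz":0,"wx":0,"wy":0,"wz":0,"jaw":-1},
  {"tx":3.8,"ty":0,"tz":0,"wx":0,"wy":0,"wz":0,"jaw":-1},
  {"tx":2.5,"ty":0,"tz":0,"wx":0,"wy":0,"wz":0,"jaw":-1},
  {"tx":0,"ty":0,"tz":0,"wx":0,"wy":0,"wz":0,"jaw":-1},
])

```text
clock: 19.02
tcp_pos: [0.4375, 0.2156, 0.3343]
orientation: [-0.0, 0.028, 1.0, -0.0]
wrist_force: [1.0, -0.1, -1.4]
finger_gap: -0.0001
```

Run:
```python
from h import *
goal(HUB-.054*EX+[0,0,.173+.022],86.6)
b=eyes.read_camera("side");cv2.imwrite("pics/s10.png",b)
cv2.imwrite("pics/s10z.png",cv2.resize(b[80:200,230:350],None,fx=5,fy=5,interpolation=cv2.INTER_CUBIC))
```

```text
t 19.02 tcp [0.4375 0.2156 0.3343] yyaw 86.77 tilt 0.04 gap -0.0001 F [ 1.  -0.1 -1.4]
turn wx wy wz [-0.01 -0.03  0.17] then shift cm [-2.58  0.04  5.93]
```

View pics/s10z.png

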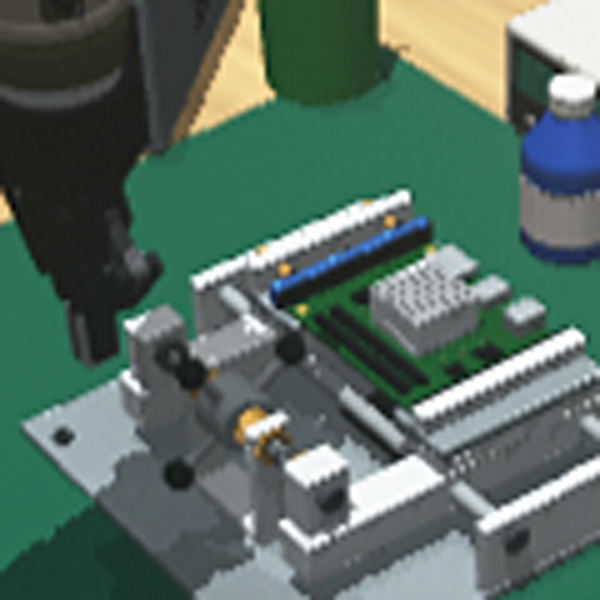

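Run:
```python
from h import *
ang("side",np.array([[190,376],[180,474],[290,348]])/5+[230,80]-.4)
```

```text
ball local x,z -0.0269 0.0412 r 0.0492 a -33.2
ball local x,z -0.0405 -0.0235 r 0.0468 a -120.1
ball local x,z 0.0398 0.0283 r 0.0489 a 54.6
```

All three balls give a ≈ 57°, so q ≈ 237° and the opening is about 132 mm. One more stroke, ending slightly further (target a ≈ 70°, q ≈ 340°, face about 4.7 mm).

Emit:
carry_out([
  {"tx":-2.6,"ty":0,"tz":0,"wx":0,"wy":0,"wz":0,"jaw":-1},
  {"tx":0,"ty":0,"tz":3,"wx":0,"wy":0,"wz":0,"jaw":-1},
  {"tx":0,"ty":0,"tz":2.9,"wx":0,"wy":0,"wz":0,"jaw":-1},
  {"tx":0,"ty":0,"tz":0,"wx":0,"wy":0,"wz":0,"jaw":-1},
  {"tx":-0.8,"ty":0,"tz":0,"wx":0,"wy":0,"wz":0,"jaw":-1},
  {"tx":-0.8,"ty":0,"tz":0,"wx":0,"wy":0,"wz":0,"jaw":-1},
  {"tx":-0.8,"ty":0,"tz":0,"wx":0,"wy":0,"wz":0,"jaw":-1},
  {"tx":-0.8,"ty":0,"tz":0,"wx":0,"wy":0,"wz":0,"jaw":-1},
  {"tx":-0.8,"ty":0,"tz":0,"wx":0,"wy":0,"wz":0,"jaw":-1},
  {"tx":-0.8,"ty":0,"tz":0,"wx":0,"wy":0,"wz":0,"jaw":-1},
  {"tx":-0.8,"ty":0,"tz":0,"wx":0,"wy":0,"wz":0,"jaw":-1},
  {"tx":-0.8,"ty":0,"tz":0,"wx":0,"wy":0,"wz":0,"jaw":-1},
  {"tx":-0.8,"ty":0,"tz":0,"wx":0,"wy":0,"wz":0,"jaw":-1},
  {"tx":0,"ty":0,"tz":0,"wx":0,"wy":0,"wz":0,"jaw":-1},
  {"tx":0,"ty":0,"tz":0,"wx":0,"wy":0,"wz":0,"jaw":-1},
])

```text
clock: 20.95
tcp_pos: [0.5378, 0.2099, 0.276]
orientation: [0.001, 0.029, 1.0, 0.0]
wrist_force: [-0.7, -0.7, -0.0]
finger_gap: 0.0002
```

Run:
```python
from h import *
goal(HUB+.028*EX+[0,0,.173+.022],86.6)
b=eyes.read_camera("side");cv2.imwrite("pics/s11.png",b)
cv2.imwrite("pics/s11z.png",cv2.resize(b[80:200,230:350],None,fx=5,fy=5,interpolation=cv2.INTER_CUBIC))
```

```text
t 20.95 tcp [0.5378 0.2099 0.276 ] yyaw 86.69 tilt 0.13 gap 0.0002 F [-0.7 -0.7 -0. ]
turn wx wy wz [0.02 0.13 0.09] then shift cm [-0.74  0.02  0.1 ]
```

View pics/s11z.png

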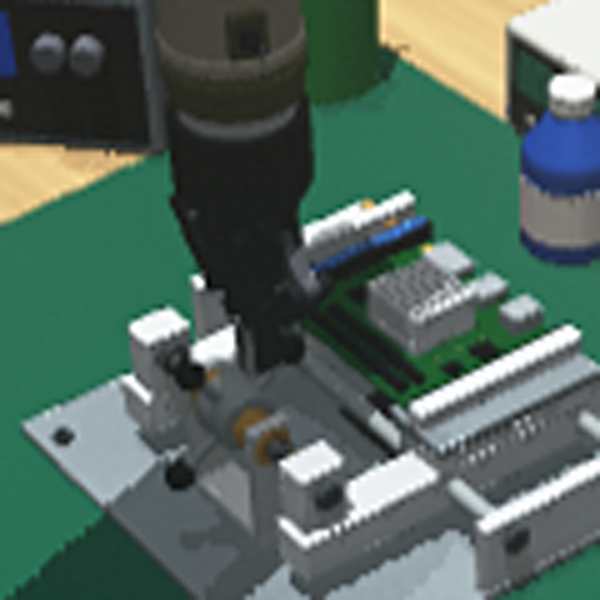

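The blue face is now visibly closer to its back wall, around (360,240). A small final push.

Emit:
carry_out([
  {"tx":-0.4,"ty":0,"tz":0,"wx":0,"wy":0,"wz":0,"jaw":-1},
  {"tx":-0.4,"ty":0,"tz":0,"wx":0,"wy":0,"wz":0,"jaw":-1},
  {"tx":0,"ty":0,"tz":0,"wx":0,"wy":0,"wz":0,"jaw":-1},
  {"tx":0.5,"ty":0,"tz":0,"wx":0,"wy":0,"wz":0,"jaw":-1},
  {"tx":0,"ty":0,"tz":-2,"wx":0,"wy":0,"wz":0,"jaw":-1},
  {"tx":0,"ty":0,"tz":-4,"wx":0,"wy":0,"wz":0,"jaw":-1},
  {"tx":2,"ty":0,"tz":-4,"wx":0,"wy":0,"wz":0,"jaw":-1},
  {"tx":5,"ty":0,"tz":0,"wx":0,"wy":0,"wz":0,"jaw":-1},
  {"tx":5,"ty":0,"tz":0,"wx":0,"wy":0,"wz":0,"jaw":-1},
  {"tx":0,"ty":0,"tz":0,"wx":0,"wy":0,"wz":0,"jaw":-1},
  {"tx":0,"ty":0,"tz":0,"wx":0,"wy":0,"wz":0,"jaw":-1},
])

```text
clock: 22.38
tcp_pos: [0.4209, 0.2168, 0.3766]
orientation: [0.002, 0.029, 1.0, 0.0]
wrist_force: [-0.3, -0.4, 0.5]
finger_gap: 0.0003
```

Run:
```python
from h import *
print(get_state()["clock"],get_state()["tcp_pos"])
b=eyes.read_camera("side");t=eyes.read_camera("top");cv2.imwrite("pics/s12.png",b);cv2.imwrite("pics/t12.png",t)
cv2.imwrite("pics/s12z.png",cv2.resize(b[80:200,230:350],None,fx=5,fy=5,interpolation=cv2.INTER_CUBIC))
cv2.imwrite("pics/t12z.png",cv2.resize(t[85:220,150:300],None,fx=4.4,fy=4.4,interpolation=cv2.INTER_CUBIC))
```

```text
22.375 [0.42091267 0.2167909  0.37661198]
```

View pics/s12z.png

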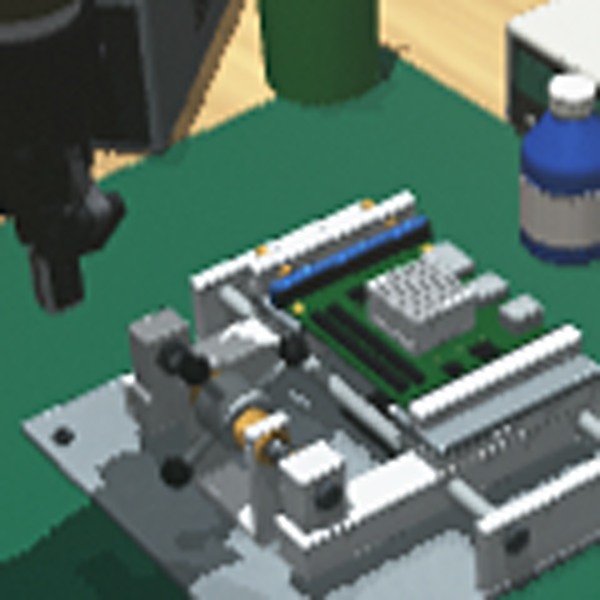

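View pics/t12z.png

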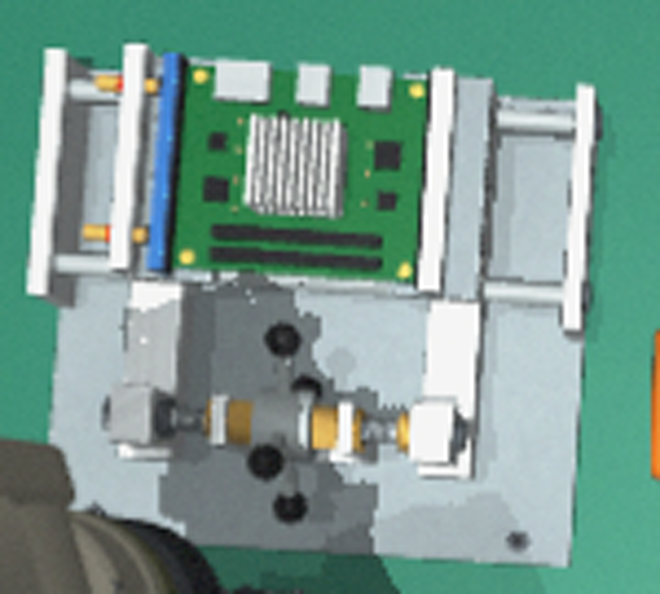

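Run:
```python
from h import *
S=np.array([[190,367],[178,471],[293,348]])/5+[230,80]-.4
T=np.array([[265,461],[290,507],[283,340],[305,390]])/4.4+[150,85]-.4
for s,t in zip(S,T):
    p,e=tri(s,t);p=p-HUB;print((p@EX).round(4),(p@EY).round(4),p[2].round(4),"a",np.degrees(np.arctan2(p@EX,p[2])).round(1),round(e,4))
ang("side",S)
O=np.array([.5871,.2071,0]);t=cv2.imread("pics/t12.png").astype(np.float32)
h=cv2.cvtColor(t.astype(np.uint8),cv2.COLOR_BGR2HSV)
for lx in (.03,.05,.065,.08,.1):
    for nm,z,a,b in (("bluetop",.09,.05,.1),("wall",.097,.07,.11),("plain",.089,-.075,-.05)):
        ly=np.arange(a,b,.0005);P=O+lx*EX+np.outer(ly,EY);P[:,2]=z;u=proj("top",P).astype(np.float32)
        c=cv2.remap(t,u[:,0].copy(),u[:,1].copy(),cv2.INTER_LINEAR)[:,0]
        m=(c[:,0]-c[:,2]>60) if nm=="bluetop" else (c.min(1)>190)
        i=np.where(m)[0];print(lx,nm,ly[i[0]].round(4) if len(i) else None,ly[i[-1]].round(4) if len(i) else None)
# gold pads yaw
pads=np.array([[200,76],[416,91],[405,270],[187,256]])/4.4+[150,85]-.4
W=(onz("top",pads,.078)-O)@np.c_[EX,EY];print("pads",W.round(4),"centre",W.mean(0).round(4))
d=W[0]-W[3]+W[1]-W[2];print("yaw err deg",np.degrees(np.arctan2(d[1],d[0])))
# red bands
m=((h[...,0]<8)|(h[...,0]>172))&(h[...,1]>120)&(h[...,2]>90);m[:, :165]=0;m[:,190:]=0;m[:95]=0;m[145:]=0
yy,xx=np.where(m);print("red px",list(zip(xx,yy)))
for y in (103,104,138): print(y,t[y,168:190].astype(int).tolist())
```

```text
-0.0239 0.0005 0.0458 a -27.6 0.0036
-0.0422 -0.0007 -0.0198 a -115.2 0.0006
0.0414 -0.001 0.0282 a 55.8 0.0002
ball local x,z -0.0263 0.0473 r 0.0541 a -29.1
ball local x,z -0.0415 -0.0207 r 0.0464 a -116.5
ball local x,z 0.0419 0.0273 r 0.05 a 56.9
0.03 bluetop 0.069 0.0775
0.03 wall 0.0855 0.096
0.03 plain -0.075 -0.0665
0.05 bluetop 0.0685 0.077
0.05 wall 0.086 0.0955
0.05 plain -0.075 -0.065
0.065 bluetop 0.069 0.0775
0.065 wall 0.085 0.0965
0.065 plain -0.075 -0.066
0.08 bluetop 0.0685 0.077
0.08 wall 0.0855 0.0955
0.08 plain -0.075 -0.0655
0.1 bluetop 0.0685 0.0775
0.1 wall 0.085 0.094
0.1 plain -0.075 -0.066
pads [[ 0.1143  0.0604]
 [ 0.1141 -0.055 ]
 [ 0.0171 -0.056 ]
 [ 0.0169  0.0598]] centre [0.0656 0.0023]
yaw err deg 0.44119061982319524
red px [(np.int64(177), np.int64(103)), (np.int64(177), np.int64(104)), (np.int64(174), np.int64(139))]
103 [[186, 184, 173], [164, 161, 152], [150, 150, 142], [135, 169, 184], [117, 199, 232], [109, 208, 239], [108, 207, 239], [107, 207, 238], [93, 176, 237], [75, 113, 233], [235, 236, 243], [244, 245, 244], [244, 245, 244], [244, 245, 
[... 161 characters left out ...]
213, 202], [213, 213, 200], [178, 204, 211], [120, 188, 221], [96, 186, 226], [98, 187, 227], [98, 187, 228], [70, 126, 213], [67, 76, 224], [234, 236, 243], [244, 245, 245], [244, 245, 244], [245, 245, 244], [181, 193, 196], [106, 193, 230], [108, 211, 240], [112, 157, 185], [98, 88, 82], [194, 123, 68], [211, 133, 71], [189, 121, 70]]
138 [[132, 146, 148], [109, 174, 209], [98, 185, 224], [99, 186, 225], [98, 187, 226], [99, 194, 232], [66, 113, 239], [237, 238, 244], [245, 245, 245], [245, 245, 245], [244, 245, 245], [171, 173, 170], [102, 165, 201], [107, 203, 236], [111, 169, 201], [90, 112, 124], [202, 129, 79], [217, 135, 69], [219, 136, 71], [121, 82, 56], [37, 32, 32], [36, 51, 31]]
```

Independent checks agree:

- **Spokes:** a ≈ 60–62°, so q ≈ 331° and the face should be pushed back about 4.1 mm.
- **Jaws:** the plain jaw moved 9.8 mm and the blue face only 6.1 mm, which gives about 4 mm of push-back.
- **Red bands:** they have just come out behind the wall.
- **Board:** centred within about 1 mm along the jaws and within 0.4° of square.

The arm is clear, so I'm handing in.

```bash
python3 -c "
from workcell import env
print(env.hand_in())"
```

```text
the job is handed in; nothing more can be done
None
```

The mainboard is clamped in the holder, heat sink up, with the sprung face pushed back about 4 mm. I handed the job in at about 22.5 s; no verdict came back.

I gripped the board by its heat sink, laid it on the ledges and let go. I then turned the turnbuckle with the shut fingertips in four strokes and a small final push, from q ≈ 29° to about 331°.

**Last checks:**
- **Push-back:** the ball angles give about 4.1 mm. Comparing how far the jaws moved gives about 4 mm, and the board's 2.3 mm shift towards the sprung jaw gives about 4.5 mm. The red bands have come out behind the wall. This is a little under half of the travel but inside the 2.5–8 mm range.
- **Board position:** it is about 0.6 mm from the middle along the jaws and 0.4° from square. It looks flat in the pictures. I have no measured jaw forces.
- **Surroundings:** the arm stands clear of the holder. I never moved near the daughterboard, screwdriver or flux jar, but I did not re-measure them at the end.

**Disagreements:** the last push was meant to reach a ≈ 70° but reached about 60–62°. I left it there because the clamp was already in range. Individual ball readings varied by a few degrees, from about 56° to 65°.

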